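# Start the clamp screws and catch the crossed thread

### The arm

A 6-joint arm with a two-finger parallel gripper is mounted at the origin on a cart in front of the work surface, level with it; the furniture and walls round the work are solid. World frame = base frame: x ahead of the robot, y to its left, z up, the work surface at z = 0. Lengths are in m, angles in rad, forces in N, time in s.
With the tool pointing down it reaches from about 0.275 to 0.725 m from the base axis. Payload 5.6 kg.
Tool frame: the origin (TCP) lies midway between the tips of the shut fingers; the grasp point (between the pads) lies 19 mm behind it; z points along the fingers, y is the line along which they close (so a half turn about z gives the same grasp; the last joint's range is limited). The gripper opens to 85 mm and grips with 20 to 120 N. Pads are 22 mm wide; open, the fingers measure 114 mm over their backs; the gripper's body (76 mm by 85 mm) begins 54 mm behind the grasp point. The pads swing forward as they close: fully open they stand 13 mm farther back than shut.
Start: joints at [1.633, 0.255, 0.108, 0, -1.424, -0.285], TCP at [0.122, 0.536, 0.231] pointing down, gripper open.
Joint ranges: [-2.95, 2.95], [-1.21, 1.97], [-1.09, 1.5], [-2.87, 1.71], [-2.94, -0.07], [-3.05, 3.05]. Speed limits (rad/s): [2.57, 2.57, 3.14, 3.14, 3.14, 3.14].

### API

Orientations are given as a rotation vector (axis times angle).
In Python, from rig import robot, vision, job gives the robot as it stands (robot), with the cameras (vision) and the job (job).
- The arm moves only by the tool creep_tool, called after "Emit:" as name(argument=value, ...), one argument or row to a line, values as JSON. Schema: {"type":"object","properties":{"motion":{"type":"array","items":{"type":"object","properties":{"xyz":{"type":"array","items":{"type":"number"},"minItems":3,"maxItems":3},"turn_vec":{"type":"array","items":{"type":"number"},"minItems":3,"maxItems":3}},"additionalProperties":false},"minItems":1,"maxItems":5},"jaw":{"type":"number"},"only":{"type":"string"},"quiet":{"type":"boolean"},"lines":{"type":"string"}},"required":["motion"],"additionalProperties":false}. motion is a list of rows, 1 to 5 of them, each an object with the fields xyz (a list: dx, dy, dz in normalised numbers (1 is 40 cm)), turn_vec (a list: a rotation vector rx, ry, rz in normalised numbers (1 is pi rad)); a field left out counts as zero; each row is the pose to reach, as a shift and turn from the pose commanded when the call began, along the tool's axes at that moment; what a row does not reach only later rows make up. A row lasts 1/10 s, in which the tool goes at most 0.05 m and 0.15 rad, less where a joint would pass 70% of its speed; a pose out of reach is approached as far as the arm can. jaw is the finger opening in m, set as the call begins (left out keeps the last). The fingers move at their own pace and stop on an object; the grip force is fixed at half the most. Time passes only in rows, so rows that do not move let the fingers close. The tool returns the time, the measured TCP pose, the force, the opening and the grip force at its end. only (a regular expression) keeps the lines of the reply that match it, lines (a string "A,B") keeps lines A to B, and quiet returns only ok. No shift or turn number may pass 1 either way. Input that does not fit is refused with a message, and nothing moves.
- robot.observe(): the state, without advancing time (a new reading comes with each control period).
- vision.camera(name): name is "scene" or "side" or "wrist"; returns (picture, depth): 400x640x3 uint8, blue, green, red; 400x640 float32, m along the optical axis (not along the pixel's ray), 0 where there is no reading.
- vision.camera_params(name): a dict with "fx", "fy", "cx", "cy" (pixels), "dist_coeffs" ([k1, k2, p1, p2, k3] as OpenCV has them; the pictures are not rectified), "rvec" (rotation vector, rad) and "tvec" (3), from world to camera coordinates, as OpenCV has them. Camera axes: x right, y down, z forward; pixel columns grow to the right and rows downward; lengths in m; the calibration is good to about 2 mm. A picture is of the moment at which its call begins: read the wrist's pose just before it. camera_params takes no time and is no camera call; for the wrist camera it gives the pose at the moment of the call.
- job.sign_off(): hands the job in; it is judged then, once.
The state is a dict: "t": time; "q": joint angles; "joint_vel": joint speeds; "joint_efforts": joint torques, N m; "eef_pos": TCP position; "ee_rot": TCP orientation; "force": force on the tool from outside, world axes, zero at the start; "torque": the same for the moment, N m; "grip_width": finger opening in m; "gripper_force": force on a finger pad.
Only numpy, scipy, OpenCV 4.12 (cv2) and the standard library are available. Lean on these libraries where they do the work, as an engineer would, in place of code of your own. Each camera call takes 0.05 s, during which the arm holds its last target. There are 200 camera calls.

### The job

The clamp bar over the circuit board on the sloped stand is held by two thumb-screws that have only just been set in; one of them is cross-threaded, and only turning tells which. Start both gently clockwise: turn the sound one in until its bar points straight up and down the slope, but stop the crossed one as soon as it clearly binds, without forcing it, and back it off anticlockwise to its stop, where its bar lies level. Let go of both and leave the things around the stand as they are.

Things in the scene. Friction and masses are not known exactly. Their poses are not given: they have to be found in the camera images.
- stand: Grey metal board stand fixed to the bench, 230 mm wide (y), base 150 mm deep (x). Its panel slopes 25 degrees, low edge (45 mm up) towards the robot, high edge 115 mm up. A steel clamp bar lies level across it over a green circuit board, with a thumb-screw at each end, 80 mm either side of the middle. Origin: centre of the underside, x to the high side, z up; turned up to 0.2 rad.
- screw_1_grip (a point): Black plastic T-shaped thumb-screw (both look alike), bar 67 mm long, 12 mm thick (15 at its round ends), 26 mm high along the screw axis, on a 10 mm stem. The point is the bar's centre on the axis; z points out of the panel along the axis (25 degrees from vertical, towards the low side), y along the bar. Over 14 mm free below the bar for fingertips. Sinks 1.6 mm per rad when turned in.
- screw_2_grip (a point): The other thumb-screw, of the same shape and size; point and axes as for screw_1_grip.
- screw_1 (a joint): Turn of screw_1. Rad, relative to its nut, growing clockwise seen from its head (tightening). 0: bar level, loose, at its anticlockwise stop; 1.57: bar straight up and down the slope. A sound thread runs past 1.57 with 0.05 N m friction; a crossed one runs as freely at first, then jams in its nut at 0.7. Starts at 0.2 to 0.4.
- screw_2 (a joint): Turn of screw_2, with the same values, stops and possible behaviours as screw_1. Exactly one of the two is crossed, and either may stand at either end of the clamp bar. Both stay where they are left.
- nut_1 (a joint): Twist of the square brass nut (24 mm wide, 8 mm high) under screw_1, bedded in rubber: rad, clockwise seen from above as positive, 0 when unloaded with its sides square to the clamp bar. Its rubber resists with 4 N m per rad and springs back. A sound screw leaves it still; a jammed screw drags it round. Beyond 0.3 the thread is ruined.
- nut_2 (a joint): The same for the nut under screw_2.
- tip_cleaner: Bystander: round black tip-cleaner pot with brass wool, 62 mm across, 43 mm high, left of the stand. Origin at the centre of its underside.
- screw_tin: Bystander: low round white tin of screws, 45 mm across, 12 mm high, right of the stand. Origin at the centre of its underside.
- side_cutters: Bystander: blue-handled side cutters, 129 mm long, 10 mm high, lying in front of the stand. Origin at the centre of the underside.

How it is judged:
On the way:
1. the crossed screw has been turned in until it binds and drags its nut (by over 0.04 rad) (value of joint any of nut_1, nut_2 above 0.04 rad), for 0.05 s.
At the end, for the whole second after the job is handed in: The sound screw stands at 1.30 to 1.84 rad (bar up and down the slope within 15 degrees) and the crossed one, after having been tried, is back below 0.15 rad (bar level within 8 degrees); both are at rest (((value of joint screw_1 between 1.3 and 1.84 rad and value of joint screw_2 below 0.15 rad) or (value of joint screw_2 between 1.3 and 1.84 rad and value of joint screw_1 below 0.15 rad)) and velocity of joint each of screw_1, screw_2 below 0.05 rad/s); the robot touches nothing.
It fails at once if a screw is forced until its nut is twisted by over 0.3 rad (about 1.2 N m) (value of joint any of nut_1, nut_2 above 0.3 rad).
It fails at once if a bystander (tip cleaner, screw tin, side cutters) is moved by more than 30 mm (distance of any of tip_cleaner, screw_tin, side_cutters from where it was at the start of the episode above 0.03 m).
It also fails if it takes over 56 s, if anything falls off the work surface, if the arm or the gripper's body presses on something with over 40 N, if the wrist force passes 120 N, or if a joint passes its speed limit or range.

## Working session

There is one attempt and no reset: what is moved stays moved. The work goes in short steps, Python scripts to look and compute and a tool call to move; the robot and the scene stay as the last step left them, time stands still between calls to the robot, and variables do not carry over. Pictures are saved under pics/ and viewed, at most 10 in all, crops included, and the job is handed in when it is done.

```bash
ls; mkdir -p pics; python3 - <<'E'
from rig import robot, vision, job
import cv2,numpy as np
for n in("scene","side"):
    p,d=vision.camera(n); cv2.imwrite(f"pics/{n}0.png",p); np.save(f"pics/{n}0.npy",d); print(n,vision.camera_params(n))
s=robot.observe();print(s)
E
```

```text
pics
rig.py
scene {'fx': 465.92210987268294, 'fy': 465.92210987268294, 'cx': 322.5760924736414, 'cy': 193.44331155147725, 'dist_coeffs': array([0.01924749, 0.        , 0.        , 0.        , 0.        ]), 'rvec': array([ 2.20602513,  0.60364009, -0.2628414 ]), 'tvec': array([-0.4620443 , -0.09560106,  1.14780389])}
side {'fx': 405.68083199071657, 'fy': 405.68083199071657, 'cx': 318.9391085065614, 'cy': 202.68667410163187, 'dist_coeffs': array([-0.02507903,  0.        ,  0.        ,  0.        ,  0.        ]), 'rvec': array([ 1.09834713, -2.31306785,  1.08166306]), 'tvec': array([0.33819238, 0.34670587, 0.60999723])}
{'t': 0.1, 'q': array([ 1.63258084e+00,  2.55641951e-01,  1.07103666e-01, -4.04266941e-04,
       -1.42386441e+00, -2.84571610e-01]), 'joint_vel': array([ 0.00172662, -0.0011102 ,  0.00407922,  0.00143454, -0.00067456,
       -0.00190065]), 'joint_efforts': array([-1.59833049e-03, -3.87606418e+01,  2.38476115e+01,  5.37779868e+00,
       -3.77869510e-03, -9.50718011e-07]), 'eef_pos': array([0.12139252, 0.53598138, 0.23050116]), 'ee_rot': array([ 3.12047014e+00, -3.49139151e-01, -1.83817776e-04]), 'force': array([0.70149271, 0.12833162, 0.43998728]), 'torque': array([-0.01083293, -0.02756218,  0.05144036]), 'gripper_force': 0.0, 'grip_width': 0.08520146306344703}
```

View pics/scene0.png

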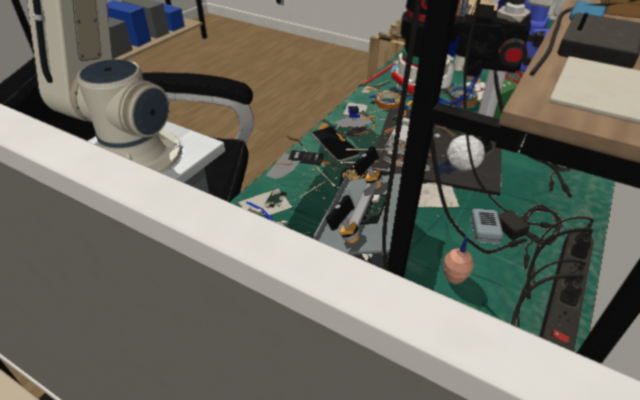

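View pics/side0.png

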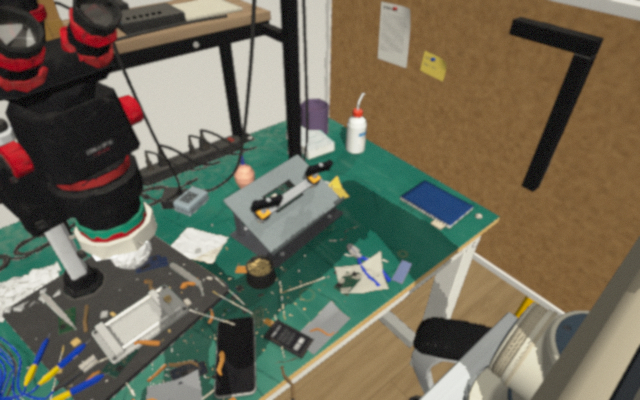

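The scene view shows two black T-bars at about (343,212) and (367,160). The side view shows them at about (267,206) and (320,168), on the stand. The pot is at (260,272) and the blue cutters at (372,268). A microscope hangs at upper left.

```bash
cat > h.py <<'E'
import cv2,numpy as np
from scipy.spatial.transform import Rotation as R
def cloud(d,c):
    h,w=d.shape; v,u=np.mgrid[:h,:w]
    K=np.array([[c['fx'],0,c['cx']],[0,c['fy'],c['cy']],[0,0,1]])
    n=cv2.undistortPoints(np.stack([u,v],-1).reshape(-1,1,2).astype(np.float64),K,c['dist_coeffs']).reshape(h,w,2)
    P=np.dstack([n*d[...,None],d]); 
    return (P-c['tvec'])@R.from_rotvec(c['rvec']).as_matrix()
E
python3 - <<'E'
from rig import robot, vision, job
from h import *
for n,(a,b,e,f) in dict(scene=(300,400,130,270),side=(210,370,140,260)).items():
    p=cv2.imread(f"pics/{n}0.png");d=np.load(f"pics/{n}0.npy")
    P=cloud(d,vision.camera_params(n)); np.save(f"pics/P{n}.npy",P)
    print(n)
    pts=dict(scene=[(350,212),(343,212),(338,216),(365,165),(372,152),(368,160),(350,230),(372,175),(360,195)],side=[(268,206),(260,212),(290,192),(310,172),(320,168),(328,164),(235,200),(240,228),(342,192),(300,158),(260,270),(372,268)])[n]
    for u,v in pts: print((u,v),p[v,u],P[v,u].round(3))
    m=p[e:f,a:b]; k=min(800//m.shape[1],600//m.shape[0]); cv2.imwrite(f"pics/{n}c.png",cv2.resize(m,None,fx=k,fy=k,interpolation=cv2.INTER_CUBIC))
E
```

```text
scene
(350, 212) [88 90 85] [0.582 0.023 0.066]
(343, 212) [12 11 11] [ 0.605 -0.054  0.137]
(338, 216) [12 11 11] [ 0.603 -0.068  0.138]
(365, 165) [12 12 12] [0.576 0.089 0.135]
(372, 152) [12 12 12] [0.575 0.122 0.145]
(368, 160) [12 12 12] [0.576 0.101 0.139]
(350, 230) [ 41  91 128] [ 0.623 -0.06   0.109]
(372, 175) [ 68  92 112] [0.588 0.1   0.107]
(360, 195) [123 125 119] [0.577 0.076 0.068]
side
(268, 206) [37 37 37] [0.57  0.104 0.128]
(260, 212) [ 88 184 236] [0.584 0.115 0.109]
(290, 192) [192 196 198] [0.609 0.022 0.099]
(310, 172) [22 18 18] [ 0.594 -0.023  0.141]
(320, 168) [29 28 28] [ 0.593 -0.05   0.14 ]
(328, 164) [34 31 35] [ 0.59  -0.071  0.143]
(235, 200) [161 165 159] [0.649 0.136 0.11 ]
(240, 228) [71 69 68] [0.637 0.141 0.039]
(342, 192) [ 89 190 217] [ 0.62  -0.147  0.007]
(300, 158) [143 147 138] [ 0.69  -0.068  0.109]
(260, 270) [ 76 116 136] [0.505 0.174 0.043]
(372, 268) [190 213 218] [ 0.388 -0.023  0.01 ]
```

View pics/sidec.png

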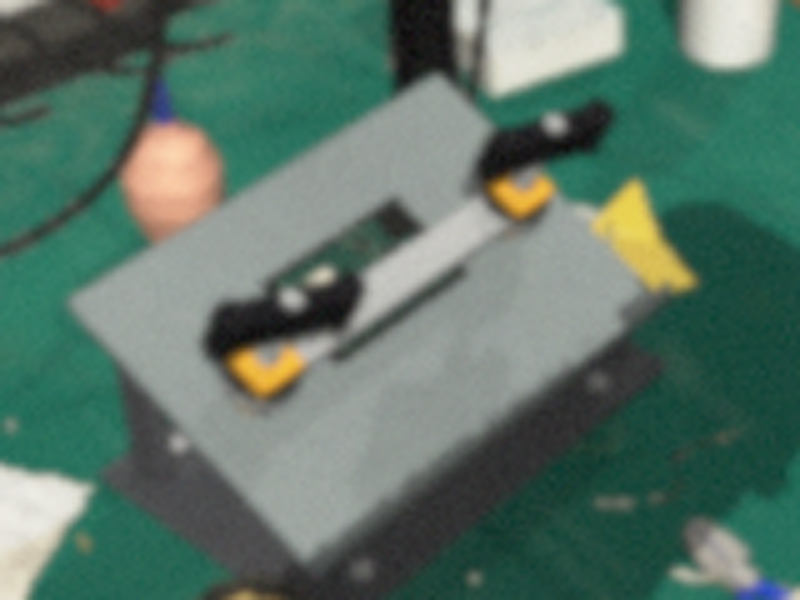

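View pics/scenec.png

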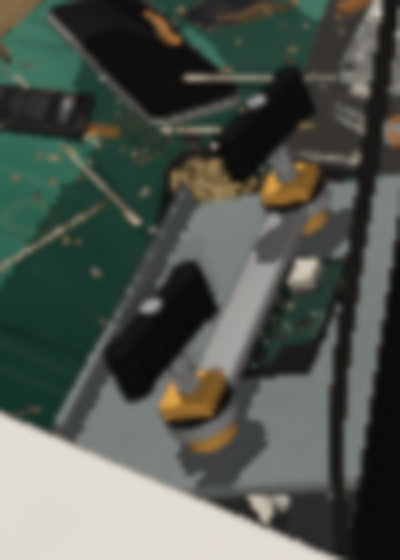

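The crops show both screws: black bars with a white button at the head centre, brass square nuts below, and the clamp bar between them. Now I'll fit the geometry from the clouds.

```bash
python3 - <<'E'
from h import *
G={}
for n,(a,b,e,f) in dict(scene=(300,400,130,270),side=(210,370,140,260)).items():
    P=np.load(f"pics/P{n}.npy")[e:f,a:b]; p=cv2.imread(f"pics/{n}0.png")[e:f,a:b]
    hsv=cv2.cvtColor(p,cv2.COLOR_BGR2HSV)
    ok=(P[...,0]>.48)&(P[...,0]<.72)&(abs(P[...,1]-.02)<.16)
    # panel
    g=ok&(hsv[...,1]<40)&(hsv[...,2]>90)&(P[...,2]>.045)&(P[...,2]<.118); X=P[g]
    for _ in range(6):
        c=X.mean(0); N=np.linalg.svd(X-c,full_matrices=0)[2][2]; N*=np.sign(N[2]); X=P[g][abs((P[g]-c)@N)<.004]
    print(n,'panel N',N.round(3),'tilt',np.degrees(np.arccos(N[2])).round(1),'c',c.round(3),len(X), 'yaw',np.arctan2(-N[1],-N[0]).round(3))
    h=(P-c)@N; G[n]=(N,c)
    for s in(1,-1):
        y=P[...,1]-.025
        k=ok&(h>.035)&(h<.085)&(y*s>0)&(hsv[...,2]<60); B=P[k]
        B=B[np.linalg.norm(B-np.median(B,0),axis=1)<.045]
        hb=(B-c)@N; T=B[hb>np.percentile(hb,90)-.006]; m=B.mean(0); d=np.linalg.svd(B-m,full_matrices=0)[2][0]
        q=(B-m)@d; print(' bar',s,len(B),'c',m.round(3),'mid',(m+d*(q.max()+q.min())/2).round(3),'dir',d.round(3),'len',np.ptp(q).round(3),'h pct',np.percentile(hb,[2,50,90,98]).round(4),'top c',T.mean(0).round(3))
        w=ok&(h>.05)&(h<.085)&(y*s>0)&(hsv[...,2]>110); W=P[w]; print('   white',len(W),W.mean(0).round(4) if len(W) else '', h[w].mean() if len(W) else '')
        o=ok&(h>.006)&(h<.04)&(y*s>0)&(hsv[...,1]>130)&(abs(hsv[...,0]-18)<10); O=P[o]; print('   brass',len(O),O.mean(0).round(3),h[o].max().round(4))
E
```

```text
scene panel N [-0.416 -0.076  0.906] tilt 25.0 c [0.62  0.006 0.082] 1933 yaw 0.18
 bar 1 357 c [0.574 0.098 0.138] mid [0.574 0.101 0.139] dir [0.133 0.977 0.165] len 0.067 h pct [0.049  0.0639 0.073  0.0742] top c [0.569 0.099 0.145]
   white 7 [0.5655 0.103  0.1469] 0.07394738881334183
   brass 26 [0.584 0.101 0.103] 0.029
 bar -1 390 c [ 0.601 -0.065  0.138] mid [ 0.602 -0.062  0.139] dir [0.089 0.987 0.133] len 0.056 h pct [0.0502 0.0645 0.0735 0.0743] top c [ 0.597 -0.065  0.145]
   white 10 [ 0.5943 -0.055   0.1468] 0.07388484681549357
   brass 30 [ 0.613 -0.061  0.102] 0.0288
side panel N [-0.419 -0.076  0.905] tilt 25.2 c [0.608 0.044 0.081] 4348 yaw 0.179
 bar 1 211 c [0.566 0.11  0.141] mid [0.566 0.108 0.14 ] dir [-0.126 -0.982 -0.138] len 0.062 h pct [0.0528 0.0693 0.0736 0.0749] top c [0.565 0.109 0.146]
   white 33 [0.5692 0.1088 0.1472] 0.07158846777141718
   brass 81 [0.581 0.112 0.103] 0.0304
 bar -1 175 c [ 0.595 -0.047  0.14 ] mid [ 0.594 -0.05   0.14 ] dir [-0.078 -0.992 -0.101] len 0.063 h pct [0.0526 0.0685 0.0742 0.0755] top c [ 0.593 -0.048  0.146]
   white 20 [ 0.5973 -0.0473  0.1478] 0.07215022778916953
   brass 63 [ 0.609 -0.046  0.102] 0.0299
```

```bash
cat >> h.py <<'E'
N=np.array([-.417,-.076,.906]);N/=np.linalg.norm(N)
EY=np.array([-np.sin(.179),np.cos(.179),0]);EY-=N*(EY@N);EY/=np.linalg.norm(EY)
EU=np.cross(EY,N)
GL=np.array([.572,.107,.135]);GR=np.array([.601,-.050,.1355])
def target(g,ang,back):
    "tool pose: x opposite the bar (bar=EY turned clockwise by ang), grasp point 'back' above g"
    x=-(np.cos(ang)*EY+np.sin(ang)*EU); z=-N
    return g+N*back+z*.019, np.column_stack([x,np.cross(z,x),z])
def delta(p,Rm,s):
    R0=R.from_rotvec(s['ee_rot']); 
    return R0.inv().apply(p-s['eef_pos']).round(4),(R0.inv()*R.from_matrix(Rm)).as_rotvec().round(3)
E
python3 - <<'E'
from rig import robot, vision, job
from h import *
for n in("scene","side"):
    P=np.load(f"pics/P{n}.npy"); d=np.load(f"pics/{n}0.npy"); c=vision.camera_params(n)
    print(n,'cam',(-R.from_rotvec(c['rvec']).as_matrix().T@c['tvec']).round(2))
    m=(d>0)&(P[...,2]>.17)&(P[...,2]<.8)&(abs(P[...,0]-.45)<.5)&(abs(P[...,1]-.2)<.65)
    Q=P[m]; k,cn=np.unique(np.c_[np.floor(Q[:,:2]*10)].astype(int),axis=0,return_counts=True)
    for a,b in zip(k,cn):
        if b>8:
            z=Q[(np.floor(Q[:,:2]*10).astype(int)==a).all(1)][:,2]; print(a/10,b,z.min().round(2),z.max().round(2))
s=robot.observe()
for g,a in((GL,.344),(GR,.287)): print(target(g,a,.09)[0],delta(*target(g,a,.09),s))
E
```

```text
scene cam [ 0.86 -0.58  0.67]
[-0.1 -0.1] 447 0.17 0.23
[-0.1  0. ] 186 0.22 0.23
[ 0.  -0.1] 1787 0.17 0.23
[0. 0.] 708 0.17 0.23
[ 0.1 -0.1] 91 0.17 0.2
[0.1 0. ] 48 0.17 0.2
[0.1 0.4] 35 0.25 0.26
[ 0.4 -0.5] 29 0.49 0.49
[ 0.5 -0.5] 2317 0.49 0.49
[0.5 0.2] 54 0.37 0.39
[0.5 0.3] 1056 0.21 0.38
[ 0.6 -0.5] 3507 0.49 0.49
[ 0.6 -0.2] 140 0.17 0.5
[ 0.6 -0.1] 1026 0.17 0.52
[0.6 0.2] 316 0.25 0.41
[0.6 0.3] 1621 0.21 0.36
[0.6 0.4] 595 0.19 0.36
[0.6 0.6] 32 0.28 0.31
[ 0.7 -0.5] 5270 0.49 0.49
[ 0.7 -0.1] 7428 0.17 0.52
[0.7 0. ] 217 0.17 0.27
[0.7 0.2] 73 0.17 0.26
[0.7 0.3] 760 0.26 0.33
[0.7 0.4] 2045 0.17 0.37
[0.7 0.5] 845 0.18 0.35
[0.7 0.6] 92 0.27 0.34
[ 0.8 -0.5] 8635 0.49 0.49
[ 0.8 -0.1] 7013 0.36 0.42
[0.8 0. ] 3372 0.41 0.44
[0.8 0.1] 1805 0.41 0.44
[0.8 0.2] 875 0.41 0.44
[0.8 0.3] 381 0.41 0.44
[ 0.9 -0.5] 2943 0.49 0.49
[ 0.9 -0.1] 4082 0.37 0.42
[0.9 0. ] 1364 0.42 0.44
[0.9 0.1] 546 0.41 0.44
[0.9 0.2] 63 0.41 0.44
[0.9 0.3] 239 0.41 0.44
side cam [0.03 0.42 0.66]
[ 0.  -0.5] 25 0.17 0.19
[ 0.  -0.1] 667 0.18 0.23
[0. 0.] 3241 0.17 0.23
[0.  0.3] 811 0.6 0.62
[ 0
[... 379 characters left out ...]
 0.46
[0.6 0. ] 474 0.26 0.48
[0.6 0.2] 382 0.26 0.46
[0.6 0.3] 10 0.5 0.54
[0.6 0.4] 2868 0.17 0.37
[ 0.7 -0.5] 2532 0.17 0.41
[ 0.7 -0.1] 2381 0.17 0.46
[0.7 0. ] 109 0.17 0.26
[0.7 0.2] 87 0.17 0.26
[0.7 0.4] 288 0.17 0.38
[ 0.8 -0.5] 1938 0.17 0.39
[ 0.8 -0.1] 1120 0.37 0.42
[0.8 0. ] 1813 0.37 0.44
[0.8 0.1] 2740 0.37 0.45
[0.8 0.2] 922 0.37 0.47
[0.8 0.3] 565 0.43 0.49
[0.8 0.4] 9 0.29 0.37
[ 0.9 -0.5] 797 0.17 0.37
[ 0.9 -0.1] 177 0.41 0.42
[0.9 0. ] 206 0.42 0.44
[0.9 0.1] 180 0.44 0.45
[0.54240041 0.10160535 0.19930989] (array([0.5066, 0.3305, 0.0318]), array([0.443, 0.191, 1.487]))
[ 0.57140041 -0.05539465  0.19980989] (array([0.5696, 0.4772, 0.0315]), array([0.434, 0.202, 1.431]))
```

```bash
python3 - <<'E'
from h import *
Q=[]
for n in("scene","side"):
    P=np.load(f"pics/P{n}.npy").reshape(-1,3); Q.append(P)
Q=np.concatenate(Q); Q=Q[(abs(Q[:,0]-.55)<.25)&(abs(Q[:,1]-.15)<.4)&(Q[:,2]>.16)&(Q[:,2]<.7)]
for b in np.arange(-.15,.5,.05):
    k=Q[(Q[:,1]>=b)&(Q[:,1]<b+.05)]
    if len(k)>5:
        i=np.argsort(k[:,0])[3]; print(b.round(2),len(k),'minx',k[i].round(3),'zmin',k[:,2].min().round(3), 'low20 x(z<.3)',np.sort(k[k[:,2]<.3][:,0])[:3].round(3))
for g in(GL,GR):   # gripper body cylinder r .06 from grasp+.054 on
    for ex in(0,.09):
        v=Q-(g+N*ex); h=v@N; r=np.linalg.norm(v-h[:,None]*N,axis=1); m=h>.02; print('clear',np.sort(r[m])[:4].round(3), Q[m][np.argmin(r[m])].round(3))
E
```

```text
-0.15 159 minx [ 0.694 -0.101  0.218] zmin 0.16 low20 x(z<.3) [0.694 0.694 0.694]
-0.1 11386 minx [ 0.691 -0.092  0.31 ] zmin 0.16 low20 x(z<.3) [0.691 0.692 0.692]
0.0 279 minx [0.667 0.032 0.482] zmin 0.339 low20 x(z<.3) []
0.05 554 minx [0.673 0.051 0.376] zmin 0.16 low20 x(z<.3) [0.688 0.689 0.689]
0.2 323 minx [0.687 0.249 0.298] zmin 0.16 low20 x(z<.3) [0.687 0.687 0.688]
0.25 1120 minx [0.502 0.299 0.533] zmin 0.279 low20 x(z<.3) [0.685 0.685 0.687]
0.3 8556 minx [0.496 0.315 0.529] zmin 0.21 low20 x(z<.3) [0.52  0.521 0.521]
0.35 14374 minx [0.476 0.393 0.531] zmin 0.208 low20 x(z<.3) [0.506 0.506 0.507]
0.4 10414 minx [0.477 0.402 0.532] zmin 0.16 low20 x(z<.3) [0.521 0.521 0.523]
0.45 2808 minx [0.534 0.45  0.4  ] zmin 0.16 low20 x(z<.3) [0.631 0.632 0.632]
clear [0.166 0.167 0.167 0.167] [0.707 0.061 0.225]
clear [0.178 0.181 0.181 0.181] [0.685 0.055 0.304]
clear [0.119 0.12  0.12  0.121] [ 0.694 -0.094  0.198]
clear [0.155 0.156 0.156 0.157] [ 0.693 -0.093  0.296]
```

```bash
python3 - <<'E'
from rig import robot, vision, job
from h import *
s=robot.observe(); print(delta(np.array([.43,.11,.27]),target(GL,.344,0)[1],s))
E
```

```text
(array([ 0.3951,  0.3473, -0.0389]), array([0.443, 0.191, 1.487]))
```

The manual's scale: shifts go in shares of 40 cm and turns go in shares of pi rad. Converting my numbers, 0.16 m / 0.4 = 0.4, 0.15 m / 0.4 = 0.375, 0.04 rad / 3.1416 = 0.0127.

Emit:
creep_tool(
  motion=[
    {"xyz":[0.075, 0.075, -0.05], "turn_vec":[0.0127, 0.0064, 0.0414]},
    {"xyz":[0.15, 0.15, -0.075], "turn_vec":[0.0255, 0.0127, 0.0859]},
    {"xyz":[0.225, 0.225, -0.1], "turn_vec":[0.0382, 0.0191, 0.1273]},
    {"xyz":[0.3, 0.3, -0.1], "turn_vec":[0.0509, 0.0255, 0.1687]},
    {"xyz":[0.4, 0.375, -0.1], "turn_vec":[0.0637, 0.0286, 0.2133]},
  ],
  jaw=0.085,
)

```text
t: 0.6
eef_pos: [0.2446, 0.3533, 0.2712]
ee_rot: [-2.657, 1.282, -0.162]
force: [0.2, -0.4, -0.7]
grip_width: 0.085
gripper_force: 0.0
```

```bash
python3 - <<'E'
from rig import robot, vision, job
from h import *
s=robot.observe(); print(delta(np.array([.43,.11,.27]),target(GL,.344,0)[1],s),s['q'].round(2))
E
```

```text
(array([0.3057, 0.0069, 0.0052]), array([0.238, 0.105, 0.813])) [ 1.48 -0.15 -0.31  0.18 -1.27 -0.85]
```

To row units: 0.22 m / 0.4 = 0.55, 0.18 m / 0.4 = 0.45, 0.6 rad / 3.1416 = 0.191.

Emit:
creep_tool(
  motion=[
    {"xyz":[0.1125, 0, 0], "turn_vec":[0.0111, 0.0048, 0.0382]},
    {"xyz":[0.225, 0, 0], "turn_vec":[0.0223, 0.0095, 0.0764]},
    {"xyz":[0.3375, 0, 0], "turn_vec":[0.0318, 0.0143, 0.1146]},
    {"xyz":[0.45, 0, 0], "turn_vec":[0.0446, 0.0191, 0.1528]},
    {"xyz":[0.55, 0, 0], "turn_vec":[0.0557, 0.0239, 0.191]},
  ],
)

```text
t: 1.1
eef_pos: [0.3821, 0.1807, 0.2753]
ee_rot: [-2.031, 1.92, -0.271]
force: [0.5, 1.7, 0.3]
grip_width: 0.0852
gripper_force: 0.0
```

```bash
python3 - <<'E'
from rig import robot, vision, job
from h import *
s=robot.observe(); print(delta(*target(GL,.344,.09),s),s['q'].round(2))
E
```

```text
(array([ 0.097 , -0.1186,  0.1194]), array([0.064, 0.028, 0.212])) [ 1.05 -0.3  -0.5   0.29 -1.1  -1.09]
```

To row units: 0.1194 m / 0.4 = 0.2985, -0.1186 m / 0.4 = -0.2965, 0.212 rad / 3.1416 = 0.0675.

Emit:
creep_tool(
  motion=[
    {"xyz":[0.0575, -0.075, 0.0625], "turn_vec":[0.0095, 0.0048, 0.0318]},
    {"xyz":[0.115, -0.15, 0.125], "turn_vec":[0.0204, 0.0089, 0.0675]},
    {"xyz":[0.175, -0.225, 0.2125], "turn_vec":[0.0204, 0.0089, 0.0675]},
    {"xyz":[0.2425, -0.2965, 0.2985], "turn_vec":[0.0204, 0.0089, 0.0675]},
    {"xyz":[0.2425, -0.2965, 0.2985], "turn_vec":[0.0204, 0.0089, 0.0675]},
  ],
)

```text
t: 1.6
eef_pos: [0.5432, 0.1008, 0.1945]
ee_rot: [-1.781, 2.102, -0.304]
force: [-0.2, -0.5, -0.9]
grip_width: 0.0852
gripper_force: 0.0
```

```bash
python3 - <<'E'
from rig import robot, vision, job
from h import *
s=robot.observe(); print(delta(*target(GL,.344,.09),s),s['q'].round(2))
c=vision.camera_params("wrist");p,d=vision.camera("wrist"); P=cloud(d,c); cv2.imwrite("pics/w1.png",p); np.save("pics/w1.npy",P)
E
```

```text
(array([-0.0013, -0.001 , -0.0047]), array([ 0.007, -0.006,  0.001])) [ 0.57 -0.01 -0.47  0.25 -0.72 -0.89]
```

View pics/w1.png

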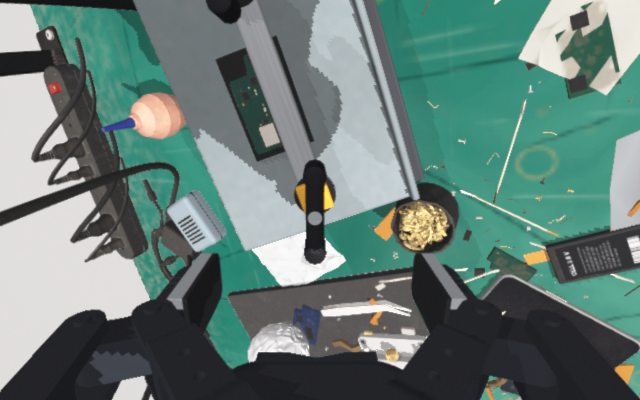

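The wrist view shows the left bar running vertically at u≈315, from v=165 to 260, with its button at (315,217), centred between the fingers (u≈200 and 432). I'll refine with this view.

```bash
cat >> h.py <<'E'
def bar(p,P,g):
    v=P-g; h=v@N; r=np.linalg.norm(v-h[...,None]*N,axis=2); hs=cv2.cvtColor(p,cv2.COLOR_BGR2HSV)
    m=(r<.045)&(h>.008)&(h<.02); T=P[m&(hs[...,2]<70)]
    (cx,cy),(w,l),_=cv2.minAreaRect(np.c_[(T-g)@EU,(T-g)@EY].astype(np.float32)*1000)
    W=P[m&(hs[...,2]>110)&(r<.015)]; d=np.linalg.svd(T-T.mean(0),full_matrices=0)[2][0]; d*=np.sign(d@EY+1e-3)
    print('rect mid up,y mm',round(cx,1),round(cy,1),'size',round(w,1),round(l,1),'top h',np.median(((T-g)@N)).round(4),'angle',np.arctan2(d@EU,d@EY).round(3),'button',((W-g)@np.c_[EU,EY,N]).mean(0).round(4) if len(W) else None)
E
python3 - <<'E'
from h import *
bar(cv2.imread("pics/w1.png"),np.load("pics/w1.npy"),GL)
bar(cv2.imread("pics/w1.png"),np.load("pics/w1.npy"),GR)
E
```

```text
rect mid up,y mm -1.7 -3.1 size 65.5 14.2 top h 0.0124 angle 0.339 button [-0.0019 -0.0026  0.0126]
rect mid up,y mm 6.0 26.2 size 7.5 14.9 top h 0.0119 angle -1.215 button None
```

```bash
echo "GL=GL-.0018*EU-.0027*EY" >> h.py; python3 - <<'E'
from rig import robot, vision, job
from h import *
s=robot.observe(); print(delta(*target(GL,.339,.001),s),delta(*target(GL,.339,.09),s))
E
```

```text
(array([ 0.0025, -0.0007,  0.0859]), array([ 0.005, -0.005, -0.004])) (array([ 0.0029, -0.0003, -0.0031]), array([ 0.005, -0.005, -0.004]))
```

To row units: 0.086 m / 0.4 = 0.215, 0.08 m / 0.4 = 0.2, -0.005 rad / 3.1416 = -0.0016.

Emit:
creep_tool(
  motion=[
    {"xyz":[0.0063, -0.0018, 0.075], "turn_vec":[0.0016, -0.0016, -0.0013]},
    {"xyz":[0.0063, -0.0018, 0.15], "turn_vec":[0.0016, -0.0016, -0.0013]},
    {"xyz":[0.0063, -0.0018, 0.2], "turn_vec":[0.0016, -0.0016, -0.0013]},
    {"xyz":[0.0063, -0.0018, 0.215], "turn_vec":[0.0016, -0.0016, -0.0013]},
    {"xyz":[0.0063, -0.0018, 0.215], "turn_vec":[0.0016, -0.0016, -0.0013]},
  ],
)

```text
t: 2.15
eef_pos: [0.5778, 0.1088, 0.1213]
ee_rot: [-1.783, 2.082, -0.306]
force: [1.0, 0.6, -0.8]
grip_width: 0.085
gripper_force: 0.0
```

```bash
python3 - <<'E'
from rig import robot, vision, job
from h import *
s=robot.observe(); print(delta(*target(GL,.339,.001),s),s['torque'],s['force'])
E
```

```text
(array([0.0037, 0.0002, 0.0031]), array([-0.003,  0.005,  0.005])) [-0.28767851  1.27515801 -0.02840097] [ 0.98167753  0.55531819 -0.84335822]
```

Emit:
creep_tool(
  motion=[
    {},
    {},
  ],
)

```text
t: 2.35
eef_pos: [0.5786, 0.109, 0.1232]
ee_rot: [-1.781, 2.079, -0.306]
force: [0.3, -0.1, 0.3]
grip_width: 0.0851
gripper_force: 0.0
```

```bash
python3 - <<'E'
from rig import robot, vision, job
from h import *
s=robot.observe(); print(delta(*target(GL,.339,.001),s),s['torque'],s['force'])
E
```

```text
(array([0.0043, 0.0017, 0.0043]), array([-0.006,  0.007,  0.004])) [-0.34802745  1.27060891  0.01963469] [ 0.32033505 -0.13809737  0.29340112]
```

To row units: 0.004 m / 0.4 = 0.01, 0.0015 m / 0.4 = 0.0038.

Emit:
creep_tool(
  motion=[
    {"xyz":[0.01, 0.0038, 0.01]},
    {"xyz":[0.01, 0.0038, 0.01]},
    {"xyz":[0.01, 0.0038, 0.01]},
  ],
)

```text
t: 2.65
eef_pos: [0.578, 0.1048, 0.1166]
ee_rot: [-1.782, 2.082, -0.306]
force: [-0.6, 0.2, -1.3]
grip_width: 0.085
gripper_force: 0.0
```

```bash
python3 - <<'E'
from rig import robot, vision, job
from h import *
s=robot.observe(); print(delta(*target(GL,.339,.001),s),s['torque'],s['force'])
c=vision.camera_params("wrist");p,d=vision.camera("wrist"); P=cloud(d,c);cv2.imwrite("pics/w2.png",p); bar(p,P,GL)
E
```

```text
(array([-0.0008, -0.0007, -0.001 ]), array([-0.004,  0.006,  0.004])) [-0.26147218  1.22025838  0.01188734] [-0.55108411  0.19514934 -1.31970085]
rect mid up,y mm -0.8 -1.9 size 87.0 58.7 top h 0.0124 angle -1.22 button [0.0002 0.0001 0.0127]
```

Button centred on the axis estimate to within 0.2 mm. Closing.

Emit:
creep_tool(
  motion=[
    {},
    {},
    {},
    {},
    {},
  ],
  jaw=0,
)

```text
t: 3.2
eef_pos: [0.5787, 0.1052, 0.1171]
ee_rot: [-1.781, 2.081, -0.306]
force: [17.5, -11.3, 3.9]
grip_width: 0.0115
gripper_force: 11.0
```

```bash
python3 - <<'E'
from rig import robot, vision, job
from h import *
s=robot.observe(); print(delta(*target(GL,.339,.001),s),s['torque']@-N,s['force'])
E
```

```text
(array([-0.0003, -0.    , -0.0009]), array([-0.005,  0.006,  0.004])) 0.06436563484975337 [ 17.51356322 -11.27779688   3.94548928]
```

Emit:
creep_tool(
  motion=[
    {},
    {},
    {},
  ],
)

```text
t: 3.5
eef_pos: [0.5791, 0.1049, 0.1173]
ee_rot: [-1.781, 2.081, -0.307]
force: [4.3, -3.1, 0.1]
grip_width: 0.0114
gripper_force: 60.0
```

```bash
cat > st.py <<'E'
from rig import robot, vision, job
from h import *
s=robot.observe(); R0=R.from_rotvec(s['ee_rot']).inv(); x=-R0.inv().as_matrix()[:,0]
print('t',s['t'],'angle',np.arctan2(x@EU,x@EY).round(3),'grip',s['grip_width'],s['gripper_force'],'F tool',R0.apply(s['force']).round(1),'M tool',R0.apply(s['torque']).round(3),'q6',s['q'][5].round(2))
for n,g in(('L',GL),('R',GR)):
    v=s['eef_pos']-N*(-.019)-g; print(n,'grasp pt rel (up,y,out mm)',(np.array([v@EU,v@EY,v@N])*1000).round(1))
E
python3 st.py
```

```text
t 3.5 angle 0.335 grip 0.011421097457444017 60.04516661167145 F tool [ 2.5 -4.4  1.5] M tool [0.193 1.255 0.053] q6 -0.93
L grasp pt rel (up,y,out mm) [ 0.3 -0.6  0.2]
R grasp pt rel (up,y,out mm) [-2.200e+00  1.563e+02 -1.000e-01]
```

To row units: 0.0005 m / 0.4 = 0.0013, 0.0003 m / 0.4 = 0.0008, 0.3 rad / 3.1416 = 0.0955.

Emit:
creep_tool(
  motion=[
    {"xyz":[0, 0, 0.0005], "turn_vec":[0, 0, 0.0318]},
    {"xyz":[0, 0, 0.0008], "turn_vec":[0, 0, 0.0637]},
    {"xyz":[0, 0, 0.0013], "turn_vec":[0, 0, 0.0955]},
    {"xyz":[0, 0, 0.0013], "turn_vec":[0, 0, 0.0955]},
  ],
)

```text
t: 3.9
eef_pos: [0.5791, 0.1051, 0.1168]
ee_rot: [-1.438, 2.307, -0.221]
force: [3.0, -3.0, -0.5]
grip_width: 0.0111
gripper_force: 60.4
```

```bash
python3 st.py
```

```text
t 3.9 angle 0.636 grip 0.011053226658743906 60.38327157497406 F tool [ 1.7 -3.6  1.4] M tool [ 0.369  0.971 -0.027] q6 -1.23
L grasp pt rel (up,y,out mm) [ 0.1 -0.5 -0.3]
R grasp pt rel (up,y,out mm) [ -2.5 156.5  -0.6]
```

Emit:
creep_tool(
  motion=[
    {"xyz":[0, 0, 0.0003], "turn_vec":[0, 0, 0.0159]},
    {"xyz":[0, 0, 0.0005], "turn_vec":[0, 0, 0.0318]},
    {"xyz":[0, 0, 0.0005], "turn_vec":[0, 0, 0.0318]},
    {"xyz":[0, 0, 0.0005], "turn_vec":[0, 0, 0.0318]},
  ],
)

```text
t: 4.3
eef_pos: [0.579, 0.1052, 0.1166]
ee_rot: [-1.323, 2.368, -0.193]
force: [3.5, -3.4, 2.7]
grip_width: 0.0112
gripper_force: 60.6
```

```bash
python3 st.py
```

```text
t 4.3 angle 0.732 grip 0.01115839009007898 60.58691203594208 F tool [ 0.4 -5.4 -1.2] M tool [ 0.654  1.015 -0.167] q6 -1.33
L grasp pt rel (up,y,out mm) [ 0.  -0.3 -0.4]
R grasp pt rel (up,y,out mm) [ -2.5 156.6  -0.7]
```

To row units: 0.07 rad / 3.1416 = 0.0223.

Emit:
creep_tool(
  motion=[
    {"turn_vec":[0, 0, 0.0127]},
    {"turn_vec":[0, 0, 0.0223]},
    {"turn_vec":[0, 0, 0.0223]},
    {"turn_vec":[0, 0, 0.0223]},
  ],
)

```text
t: 4.7
eef_pos: [0.579, 0.1052, 0.1166]
ee_rot: [-1.237, 2.411, -0.172]
force: [4.5, -2.9, 2.9]
grip_width: 0.0108
gripper_force: 60.7
```

```bash
python3 st.py
```

```text
t 4.7 angle 0.803 grip 0.010754474230162757 60.73449790477753 F tool [-0.9 -6.  -0.9] M tool [ 1.069  0.833 -0.324] q6 -1.4
L grasp pt rel (up,y,out mm) [-0.1 -0.3 -0.5]
R grasp pt rel (up,y,out mm) [ -2.6 156.6  -0.8]
```

To row units: 0.05 rad / 3.1416 = 0.0159.

Emit:
creep_tool(
  motion=[
    {"turn_vec":[0, 0, 0.0095]},
    {"turn_vec":[0, 0, 0.0159]},
    {"turn_vec":[0, 0, 0.0159]},
    {"turn_vec":[0, 0, 0.0159]},
  ],
)

```text
t: 5.1
eef_pos: [0.5789, 0.1052, 0.1165]
ee_rot: [-1.174, 2.44, -0.156]
force: [4.8, -2.6, 2.9]
grip_width: 0.011
gripper_force: 61.0
```

```bash
python3 st.py; python3 - <<'E'
from rig import robot, vision, job
import cv2
p,d=vision.camera("scene"); cv2.imwrite("pics/s2.png",cv2.resize(p[140:240,320:420],None,fx=5,fy=5,interpolation=cv2.INTER_CUBIC))
E
```

```text
t 5.1 angle 0.854 grip 0.010993335149778585 61.01712226867676 F tool [-1.6 -5.9 -0.8] M tool [ 1.146  0.778 -0.451] q6 -1.45
L grasp pt rel (up,y,out mm) [-0.1 -0.3 -0.5]
R grasp pt rel (up,y,out mm) [ -2.7 156.7  -0.8]
```

View pics/s2.png

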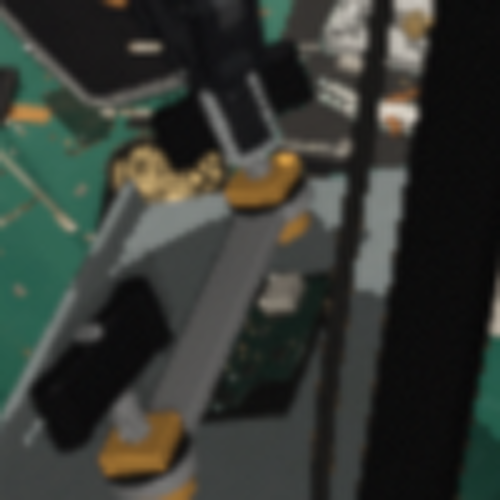

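The view shows the far (left) nut turned relative to the near one. Torque keeps climbing at about 2.5 N m/rad past 0.7, so the left screw is binding. I'll back it off.

To row units: -0.0009 m / 0.4 = -0.0023, -0.0007 m / 0.4 = -0.0018, -0.7 rad / 3.1416 = -0.2228.

Emit:
creep_tool(
  motion=[
    {"xyz":[0, 0, -0.0003], "turn_vec":[0, 0, -0.0446]},
    {"xyz":[0, 0, -0.0008], "turn_vec":[0, 0, -0.0891]},
    {"xyz":[0, 0, -0.0013], "turn_vec":[0, 0, -0.1337]},
    {"xyz":[0, 0, -0.0018], "turn_vec":[0, 0, -0.1783]},
    {"xyz":[0, 0, -0.0023], "turn_vec":[0, 0, -0.2228]},
  ],
)

```text
t: 5.65
eef_pos: [0.5791, 0.105, 0.1176]
ee_rot: [-1.977, 1.918, -0.358]
force: [7.6, -6.0, 2.2]
grip_width: 0.011
gripper_force: 60.3
```

```bash
python3 st.py
```

```text
t 5.65 angle 0.15 grip 0.01100952892770954 60.28545320034027 F tool [ 6.2 -7.8  0.8] M tool [1.465 2.241 0.157] q6 -0.74
L grasp pt rel (up,y,out mm) [ 0.4 -0.6  0.5]
R grasp pt rel (up,y,out mm) [ -2.1 156.4   0.2]
```

Emit:
creep_tool(
  motion=[
    {"xyz":[0, 0, -0.0003], "turn_vec":[0, 0, -0.0159]},
    {"xyz":[0, 0, -0.0005], "turn_vec":[0, 0, -0.0318]},
    {"xyz":[0, 0, -0.0005], "turn_vec":[0, 0, -0.0318]},
    {"xyz":[0, 0, -0.0005], "turn_vec":[0, 0, -0.0318]},
  ],
)

```text
t: 6.05
eef_pos: [0.5791, 0.105, 0.1178]
ee_rot: [-2.072, 1.829, -0.383]
force: [8.7, -6.5, 1.7]
grip_width: 0.011
gripper_force: 60.2
```

```bash
python3 st.py
```

```text
t 6.05 angle 0.055 grip 0.010985425640045161 60.208831429481506 F tool [ 7.5 -7.9  1.6] M tool [1.294 2.294 0.042] q6 -0.65
L grasp pt rel (up,y,out mm) [ 0.5 -0.6  0.6]
R grasp pt rel (up,y,out mm) [ -2.1 156.4   0.4]
```

To row units: -0.06 rad / 3.1416 = -0.0191.

Emit:
creep_tool(
  motion=[
    {"turn_vec":[0, 0, -0.0127]},
    {"turn_vec":[0, 0, -0.0191]},
    {"turn_vec":[0, 0, -0.0191]},
  ],
)

```text
t: 6.35
eef_pos: [0.5791, 0.105, 0.1179]
ee_rot: [-2.131, 1.769, -0.398]
force: [8.8, -6.0, 3.3]
grip_width: 0.0109
gripper_force: 60.3
```

```bash
python3 st.py
```

```text
t 6.35 angle -0.005 grip 0.01094698121987663 60.329636335372925 F tool [ 7.5 -8.3  0.3] M tool [1.127 2.471 0.066] q6 -0.59
L grasp pt rel (up,y,out mm) [ 0.6 -0.6  0.7]
R grasp pt rel (up,y,out mm) [ -2.  156.4   0.4]
```

Emit:
creep_tool(
  motion=[
    {},
    {},
    {},
    {},
    {},
  ],
  jaw=0.085,
)

```text
t: 6.85
eef_pos: [0.5777, 0.105, 0.1166]
ee_rot: [-2.133, 1.771, -0.396]
force: [0.0, 0.6, -0.1]
grip_width: 0.082
gripper_force: 0.0
```

Emit:
creep_tool(
  motion=[
    {"xyz":[0, 0, -0.05]},
    {"xyz":[0, 0, -0.125]},
    {"xyz":[0, 0, -0.225]},
    {"xyz":[0, 0, -0.225]},
    {"xyz":[0, 0, -0.225]},
  ],
)

```text
t: 7.35
eef_pos: [0.5401, 0.0981, 0.1994]
ee_rot: [-2.131, 1.769, -0.397]
force: [0.1, -0.3, -0.2]
grip_width: 0.0851
gripper_force: 0.0
```

```bash
python3 - <<'E'
from rig import robot, vision, job
from h import *
s=robot.observe()
c=vision.camera_params("wrist");p,d=vision.camera("wrist"); P=cloud(d,c);cv2.imwrite("pics/w3.png",p); bar(p,P,GL); bar(p,P,GR)
print(delta(*target(GR,.287,.09),s))
E
```

```text
rect mid up,y mm 0.7 -0.3 size 65.9 14.5 top h 0.0129 angle 0.003 button [-0.0002 -0.0005  0.013 ]
rect mid up,y mm 4.3 29.9 size 1.1 0.0 top h 0.0084 angle -1.547 button None
(array([ 0.1566, -0.0026,  0.0002]), array([-0.007,  0.006,  0.292]))
```

Left bar is now at 0.003 rad, level. On to the right screw.

To row units: 0.1566 m / 0.4 = 0.3915, 0.12 m / 0.4 = 0.3, 0.29 rad / 3.1416 = 0.0923.

Emit:
creep_tool(
  motion=[
    {"xyz":[0.1, 0, 0], "turn_vec":[0, 0, 0.0255]},
    {"xyz":[0.2, 0, 0], "turn_vec":[0, 0, 0.0509]},
    {"xyz":[0.3, 0, 0], "turn_vec":[0, 0, 0.0764]},
    {"xyz":[0.3915, -0.0065, 0], "turn_vec":[0, 0.0016, 0.0923]},
    {"xyz":[0.3915, -0.0065, 0], "turn_vec":[0, 0.0016, 0.0923]},
  ],
)

```text
t: 7.9
eef_pos: [0.5716, -0.0594, 0.1973]
ee_rot: [-1.832, 2.05, -0.325]
force: [0.0, 0.5, 0.5]
grip_width: 0.0847
gripper_force: 0.0
```

Emit:
creep_tool(
  motion=[
    {},
    {},
  ],
)

```text
t: 8.1
eef_pos: [0.5707, -0.0554, 0.1978]
ee_rot: [-1.838, 2.044, -0.323]
force: [0.3, -0.9, 0.5]
grip_width: 0.0849
gripper_force: 0.0
```

```bash
python3 - <<'E'
from rig import robot, vision, job
from h import *
s=robot.observe()
c=vision.camera_params("wrist");p,d=vision.camera("wrist"); P=cloud(d,c);cv2.imwrite("pics/w4.png",p); bar(p,P,GR)
print(delta(*target(GR,.287,.09),s),s['q'].round(2))
E
```

```text
rect mid up,y mm -2.0 -3.2 size 65.8 14.4 top h 0.0123 angle 0.27 button [-0.0025 -0.0024  0.0125]
(array([-0.0003, -0.0015, -0.0016]), array([-0.003,  0.   ,  0.002])) [ 0.17  0.05 -0.32 -0.   -0.77 -0.28]
```

```bash
echo "GR=GR-.0023*EU-.0027*EY" >> h.py; python3 - <<'E'
from rig import robot, vision, job
from h import *
s=robot.observe(); print(np.linalg.norm(GL-GR),delta(*target(GR,.27,.001),s))
E
```

```text
0.15965512712989255 (array([0.0034, 0.0005, 0.0877]), array([-0.003,  0.001, -0.014]))
```

To row units: 0.088 m / 0.4 = 0.22, 0.08 m / 0.4 = 0.2, -0.014 rad / 3.1416 = -0.0045.

Emit:
creep_tool(
  motion=[
    {"xyz":[0.0075, 0.0013, 0.075], "turn_vec":[0, 0, -0.0045]},
    {"xyz":[0.0075, 0.0013, 0.15], "turn_vec":[0, 0, -0.0045]},
    {"xyz":[0.0075, 0.0013, 0.2], "turn_vec":[0, 0, -0.0045]},
    {"xyz":[0.0075, 0.0013, 0.22], "turn_vec":[0, 0, -0.0045]},
    {"xyz":[0.0075, 0.0013, 0.22], "turn_vec":[0, 0, -0.0045]},
  ],
)

```text
t: 8.65
eef_pos: [0.6071, -0.0511, 0.1178]
ee_rot: [-1.855, 2.031, -0.327]
force: [-0.8, 1.1, 0.0]
grip_width: 0.085
gripper_force: 0.0
```

Emit:
creep_tool(
  motion=[
    {},
    {},
  ],
)

```text
t: 8.85
eef_pos: [0.6081, -0.0517, 0.1205]
ee_rot: [-1.851, 2.029, -0.331]
force: [-0.4, -0.3, 0.3]
grip_width: 0.0852
gripper_force: 0.0
```

```bash
python3 - <<'E'
from rig import robot, vision, job
from h import *
s=robot.observe()
c=vision.camera_params("wrist");p,d=vision.camera("wrist"); P=cloud(d,c); bar(p,P,GR)
print(delta(*target(GR,.27,.001),s))
E
python3 st.py
```

```text
rect mid up,y mm 0.6 -1.1 size 60.0 84.0 top h 0.0124 angle -1.34 button [-0.0002 -0.0006  0.0127]
(array([0.0003, 0.002 , 0.0016]), array([-0.007,  0.001, -0.   ]))
t 8.9 angle 0.271 grip 0.08484919724413424 0.0 F tool [-0.9 -0.3  1.3] M tool [-1.264  0.33  -0.045] q6 -0.25
L grasp pt rel (up,y,out mm) [   2.1 -160.     2.9]
R grasp pt rel (up,y,out mm) [ 1.9 -0.4  2.6]
```

Small y/z correction, then close.

To row units: 0.002 m / 0.4 = 0.005, 0.0016 m / 0.4 = 0.004.

Emit:
creep_tool(
  motion=[
    {"xyz":[0.0008, 0.005, 0.004]},
    {"xyz":[0.0008, 0.005, 0.004]},
    {"xyz":[0.0008, 0.005, 0.004]},
  ],
)

```text
t: 9.2
eef_pos: [0.6064, -0.052, 0.1168]
ee_rot: [-1.852, 2.031, -0.329]
force: [-0.1, -0.1, -0.2]
grip_width: 0.0848
gripper_force: 0.0
```

```bash
python3 st.py
```

```text
t 9.2 angle 0.271 grip 0.08482803632100248 0.0 F tool [0.2 0.1 0.1] M tool [-1.224  0.324 -0.007] q6 -0.25
L grasp pt rel (up,y,out mm) [  -0.9 -159.9    0.3]
R grasp pt rel (up,y,out mm) [-1.2 -0.3 -0. ]
```

Emit:
creep_tool(
  motion=[
    {},
    {},
    {},
    {},
    {},
  ],
  jaw=0,
)

```text
t: 9.7
eef_pos: [0.6074, -0.052, 0.1173]
ee_rot: [-1.851, 2.029, -0.331]
force: [15.2, -6.0, 2.2]
grip_width: 0.0119
gripper_force: 8.2
```

Emit:
creep_tool(
  motion=[
    {},
    {},
    {},
  ],
)

```text
t: 10.0
eef_pos: [0.6076, -0.0521, 0.1175]
ee_rot: [-1.851, 2.029, -0.331]
force: [4.8, -2.7, -0.3]
grip_width: 0.0112
gripper_force: 60.3
```

```bash
python3 st.py
```

```text
t 10.0 angle 0.271 grip 0.01117772608029623 60.31590700149536 F tool [ 2.4 -4.5  2.1] M tool [ 0.204  1.062 -0.07 ] q6 -0.25
L grasp pt rel (up,y,out mm) [   0.4 -160.2    0.4]
R grasp pt rel (up,y,out mm) [ 0.2 -0.5  0.1]
```

To row units: 0.0008 m / 0.4 = 0.002, 0.0006 m / 0.4 = 0.0015, 0.53 rad / 3.1416 = 0.1687.

Emit:
creep_tool(
  motion=[
    {"xyz":[0, 0, 0.0005], "turn_vec":[0, 0, 0.0414]},
    {"xyz":[0, 0, 0.001], "turn_vec":[0, 0, 0.0828]},
    {"xyz":[0, 0, 0.0015], "turn_vec":[0, 0, 0.1241]},
    {"xyz":[0, 0, 0.002], "turn_vec":[0, 0, 0.1687]},
    {"xyz":[0, 0, 0.002], "turn_vec":[0, 0, 0.1687]},
  ],
)

```text
t: 10.5
eef_pos: [0.6077, -0.0519, 0.1166]
ee_rot: [-1.237, 2.412, -0.179]
force: [4.2, -1.4, -0.0]
grip_width: 0.0114
gripper_force: 60.3
```

```bash
python3 st.py
```

```text
t 10.5 angle 0.802 grip 0.011357172828579924 60.331472754478455 F tool [-1.  -4.   1.7] M tool [0.735 0.611 0.052] q6 -0.79
L grasp pt rel (up,y,out mm) [   0.2 -160.1   -0.5]
R grasp pt rel (up,y,out mm) [ 0.  -0.4 -0.8]
```

No binding at 0.80, unlike the left at the same angle, so this one is sound. I'll turn on to 1.57.

To row units: 0.001 m / 0.4 = 0.0025, 0.0008 m / 0.4 = 0.002, 0.7 rad / 3.1416 = 0.2228.

Emit:
creep_tool(
  motion=[
    {"xyz":[0, 0, 0.0005], "turn_vec":[0, 0, 0.0446]},
    {"xyz":[0, 0, 0.001], "turn_vec":[0, 0, 0.0891]},
    {"xyz":[0, 0, 0.0015], "turn_vec":[0, 0, 0.1337]},
    {"xyz":[0, 0, 0.002], "turn_vec":[0, 0, 0.1783]},
    {"xyz":[0, 0, 0.0025], "turn_vec":[0, 0, 0.2228]},
  ],
)

```text
t: 11.0
eef_pos: [0.6081, -0.0516, 0.1156]
ee_rot: [-0.333, 2.677, 0.033]
force: [5.0, -0.8, -0.3]
grip_width: 0.0109
gripper_force: 60.3
```

```bash
python3 st.py
```

```text
t 11.0 angle 1.502 grip 0.010910614235327649 60.31360745429993 F tool [-4.  -2.   2.3] M tool [ 0.426  0.036 -0.05 ] q6 -1.49
L grasp pt rel (up,y,out mm) [   0.2 -159.8   -1.6]
R grasp pt rel (up,y,out mm) [-0.1 -0.1 -1.8]
```

Emit:
creep_tool(
  motion=[
    {"xyz":[0, 0, 0.0003], "turn_vec":[0, 0, 0.0127]},
    {"xyz":[0, 0, 0.0003], "turn_vec":[0, 0, 0.0255]},
    {"xyz":[0, 0, 0.0003], "turn_vec":[0, 0, 0.0255]},
    {"xyz":[0, 0, 0.0003], "turn_vec":[0, 0, 0.0255]},
  ],
)

```text
t: 11.4
eef_pos: [0.6081, -0.0515, 0.1155]
ee_rot: [-0.233, 2.689, 0.056]
force: [4.7, -0.1, -1.9]
grip_width: 0.0111
gripper_force: 60.3
```

```bash
python3 st.py
```

```text
t 11.4 angle 1.577 grip 0.011107549287418637 60.25995969772339 F tool [-3.4 -0.9  3.7] M tool [ 0.467 -0.105 -0.037] q6 -1.56
L grasp pt rel (up,y,out mm) [   0.2 -159.8   -1.7]
R grasp pt rel (up,y,out mm) [-0.1 -0.1 -2. ]
```

Emit:
creep_tool(
  motion=[
    {},
    {},
    {},
    {},
    {},
  ],
  jaw=0.085,
)

```text
t: 11.9
eef_pos: [0.6071, -0.0518, 0.1148]
ee_rot: [-0.228, 2.691, 0.057]
force: [0.1, 0.4, 0.8]
grip_width: 0.0822
gripper_force: 0.0
```

Emit:
creep_tool(
  motion=[
    {"xyz":[0, 0, -0.05]},
    {"xyz":[0, 0, -0.125]},
    {"xyz":[0, 0, -0.25]},
    {"xyz":[0, 0, -0.325]},
    {"xyz":[0, 0, -0.325]},
  ],
)

```text
t: 12.4
eef_pos: [0.5537, -0.062, 0.2385]
ee_rot: [-0.228, 2.681, 0.056]
force: [0.8, -0.5, -0.5]
grip_width: 0.0849
gripper_force: 0.0
```

Emit:
creep_tool(
  motion=[
    {},
    {},
  ],
)

```text
t: 12.6
eef_pos: [0.552, -0.0616, 0.2311]
ee_rot: [-0.227, 2.693, 0.057]
force: [-0.2, -0.2, -0.1]
grip_width: 0.0851
gripper_force: 0.0
```

```bash
python3 - <<'E'
from rig import robot, vision, job
from h import *
c=vision.camera_params("wrist");p,d=vision.camera("wrist"); P=cloud(d,c);cv2.imwrite("pics/w5.png",p); bar(p,P,GL); bar(p,P,GR)
p,d=vision.camera("side");cv2.imwrite("pics/s5.png",p)
E
```

```text
rect mid up,y mm 0.1 -0.1 size 66.2 13.9 top h 0.0129 angle 0.012 button [ 0.0017 -0.0001  0.0133]
rect mid up,y mm -0.2 0.4 size 65.9 14.1 top h 0.0102 angle 1.563 button [0.0003 0.0008 0.0106]
```

View pics/w5.png

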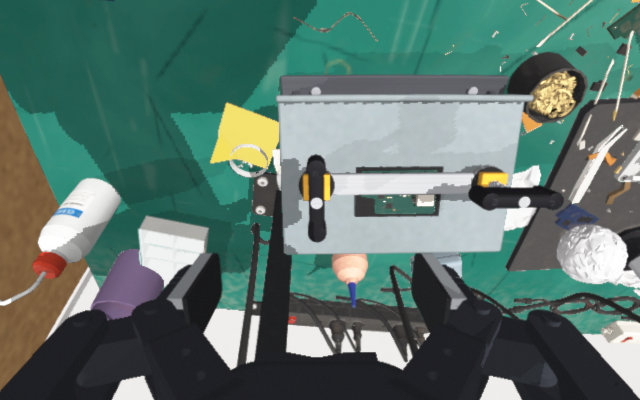

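View pics/s5.png

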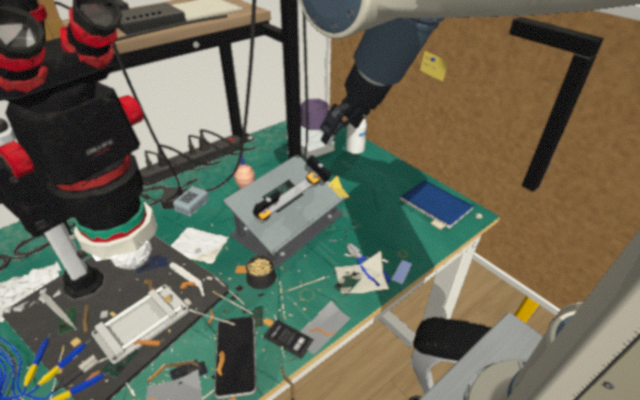

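The wrist view shows the right bar at (317,200) straight up and down the slope (1.56 rad) and the left bar at (520,197) level (0.01 rad). The side view shows the pot at (260,272) and the cutters at (372,268) unmoved, with the gripper clear. I'm handing in.

```bash
python3 -c "
from rig import robot, vision, job
print(job.sign_off())"
```

```text
the job is handed in; nothing more can be done
None
```

The job is handed in (no verdict was printed): the left screw was the crossed one, bound past 0.7 rad with the nut twisted about 0.1 rad by my torque estimate, and is backed off level (0.01 rad); the right, sound screw points up and down the slope (1.56 rad), both are released, and the pot and cutters look unmoved (I didn't check the tin separately).

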